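# Pin a bell into its stand

## Robot

A 6-joint arm with a two-finger parallel gripper is mounted at the origin on the work surface. World frame = base frame: x ahead of the robot, y to its left, z up, the work surface at z = 0. Lengths are in mm, angles in rad, forces in N, time in s.
With the tool pointing down it reaches from about 350 to 850 mm from the base axis. Payload 8.1 kg.
Tool frame: the origin (TCP) lies midway between the tips of the shut fingers; the grasp point (between the pads) lies 19 mm behind it; z points along the fingers, y is the line along which they close (so a half turn about z gives the same grasp; the last joint's range is limited). The gripper opens to 93 mm and grips with 3 to 60 N. Pads are 15 mm wide; open, the fingers measure 128 mm over their backs; the gripper's body (75 mm by 188 mm) begins 65 mm behind the grasp point.
Start: joints at [-1.376, 0.13, 1.488, -0, 1.523, -0.085], TCP at [165.718, -576.665, 218.635] pointing down, gripper open.
Joint ranges: [-2.96, 2.96], [-0.89, 2.26], [0.02, 2.5], [-1.34, 4.48], [0, 2.73], [-2.66, 2.66]. Speed limits (rad/s): [2.39, 2.39, 2.79, 3.14, 3.14, 3.14].

## Interface

Orientations are given as [roll, pitch, yaw] about the fixed x, y, z axes, in that order (R = Rz(yaw) Ry(pitch) Rx(roll)).
In Python, from workcell import telemetry, capture, ticket gives the robot as it stands.
- The arm moves only by the tool step_arm, never from a script. Its argument "motion" is a list of rows, each a list of 7 numbers: the shift along the tool's x, y, z in cm, then the turn, a rotation vector about the tool's x, y, z in degrees, then the finger opening in cm, from 0 to 9.3. In form: [[dx, dy, dz, rx, ry, rz, fingers], ...]. A call has 1 to 8 rows; each row is the pose to reach, as a shift and turn from the pose commanded when the call began, along the tool's axes at that moment; what a row does not reach only later rows make up. A row lasts 1/8 s, in which the tool goes at most 62.5 mm and 10.7 degrees, less where a joint would pass 70% of its speed; a pose out of reach is approached as far as the arm can. A call with a gripper value outside its range is refused whole. The fingers move at their own pace and stop on an object; the grip force is fixed at half the most. Time passes only in rows, so rows that repeat a pose let the fingers close. It gives the time, the measured TCP pose, the force, the opening and the grip force at its end, in the units of the state.
- telemetry.get_state(): the state, without advancing time (a new reading comes with each control period).
- capture(name): name is "side" or "top"; returns a dict with "img" (420x560x3 uint8, red, green, blue), "camera_matrix" (3x3 intrinsics, pixels), "k1" (the pictures are not rectified: a ray, as slopes to the right and down, at radius r is drawn at 1 + k1 r^2 times it, then the intrinsics apply), "rvec" (rotation vector, rad) and "tvec" (3), from world to camera coordinates, as OpenCV has them. Camera axes: x right, y down, z forward; pixel columns grow to the right and rows downward; lengths in mm; the calibration is good to about 2 mm. A picture is of the moment at which its call begins. There is no depth.
- ticket.hand_in(): hands the job in; it is judged then, once.
The state is a dict: "t": time; "joint_positions": joint angles; "dq": joint speeds; "joint_efforts": joint torques, N m; "tool_pos": TCP position; "eef_rot": TCP orientation; "wrist_force": force on the tool from outside, world axes, zero at the start; "ft_torque": the same for the moment, N m; "width": finger opening in mm; "grasp_force": force on a finger pad.
Only numpy, scipy, OpenCV 4.12 (cv2) and the standard library are available. Lean on these libraries where they do the work, as an engineer would, in place of code of your own. Each camera call takes 0.05 s, during which the arm holds its last target. There are 200 camera calls.

## Task

Give the bushings of the bell stand a shot of oil by pressing the can's white spray cap well down and letting it spring back up; then take the long pivot pin and thread it, nose first, from the side of the flared mouths through the near bushing, the bell's loop and the far bushing, until its nose stands about a centimetre or more out of the far bushing. Finish while still gripping the pin, holding it still there so that a colleague can fit its clip: do not let go of it. Leave the short pin and the other things on the bench where they are.

Things in the scene. Friction and masses are not known exactly. Their poses are not given: they have to be found in the camera images.
- stand: Bell stand, fixed: steel base 110 (x) x 150 (y) x 12 mm; two grey cheeks 70 mm wide, 10 thick, at y = -50 and +50, top at z = 143.5, each with a brass bushing, 16 mm bore; between them a fixed bell, its loop (30 mm opening) at y = 0. Origin: underside centre of the base. Both bushings lie on one axis along the stand's y at x = 0, z = 120. Stand's y is within 0.3 rad of world +y. Thread towards +y.
- near_mouth (a point): Centre of the flared mouth of the near bushing, on the axis (stand x 0, y -60, z 120 mm); axes as the stand's. This bushing reaches from y = -60 to -38 mm; the mouth is about 26 mm wide inside (32 outside) and narrows to the 16 mm bore over 8 mm.
- far_end (a point): Centre of the plain outer end of the far bushing, on the axis (stand x 0, y +60, z 120 mm); axes as the stand's. This bushing reaches from y = +38 (same flared mouth, facing the near one) to +60 mm.
- oil_can: Small aluminium oil spray can, 48 mm across, clamped upright in a fixed dark steel foot (70 mm square) beyond the far end of the stand, 165 to 185 mm from the stand's origin along its +y. Origin: centre of the underside of the foot; z up.
- can_cap (a joint): Travel of the white spray cap of the can, m: 0 up, grows as it is pressed straight down, 0.008 at the stop; a press past 0.005 counts. Sprung: about 2 N to start, 6 N at the stop; springs back when let go.
- cap_top (a point): Centre of the top face of the cap (a white cylinder 28 mm across, with a small nozzle towards the bushings); 145 mm above the table when up, and moves down with the cap.
- long_pin: Long steel pivot pin, loose, 210 mm, 0.12 kg: shank 12 mm thick, 180 long, its last 15 tapering to a 6 mm nose; at the other end a round head 20 mm thick, 30 long. Origin: on the axis at mid length; x towards the nose (nose +105, shoulder -75, head end -105; mass centre about -20); may be rolled about x. Starts level in a cradle, axis 40 mm above the table, nose within 0.3 rad of world +y.
- long_pin_nose (a point): Tip of the long pin's nose, on its axis.
- long_pin_shoulder (a point): Centre of the face where the long pin's shank meets its head, on its axis, 180 mm behind the nose. The pin's wooden cradle has two notched posts 8 mm thick, 43 mm high, at pin x about +35 and -45 mm; the head overhangs free. Which of the two cradles is the nearer to the robot varies.
- long_pin_head (a point): Centre of the long pin's head, on its axis, 15 mm behind the shoulder and 195 mm behind the nose: the place to grip, with the fingers closing level, across the pin.
- short_pin: Short steel pin, the same but only 140 mm long overall (shank 110 mm, same 20 x 30 mm head), in its own cradle; not needed. Origin at mid length on its axis, x to the nose.
- pliers: Long-nose pliers with dark red grips, about 180 mm long, lying on the table. Bystander.
- small_bell: Finished brass hand bell, 68 mm across, 104 mm high, standing. Bystander.
- clapper_bowl: Steel bowl with dark clappers, 92 mm across, 30 mm high. Bystander.
- screwdriver: Screwdriver, 180 mm long, lying. Bystander.
- polish_jar: Small jar with a black lid, 56 mm across, 60 mm high. Bystander.
- collar: Loose steel collar, 28 mm across, 12 mm high, lying flat. Bystander.

How it is judged (in metres and radians):
On the way, in this order (a step that is already met when the one before it is completed fails the run):
1. the spray cap is pressed down (more than 5 of its 8 mm) (value of joint can_cap above 0.005 m), for 0.1 s.
2. the cap has sprung back up (within 1.5 mm) (value of joint can_cap below 0.0015 m), for 0.1 s.
3. the nose of the long pin has come through the near bushing and not yet into the far one (y of long_pin_nose in the frame of stand between -0.04 and 0.04 m and x of long_pin_nose in the frame of stand between -0.01 and 0.01 m and z of long_pin_nose in the frame of stand between 0.11 and 0.13 m), for 0.05 s.
At the end, for the whole second after the job is handed in: Long pin through both bushings: nose over 6 mm out of the far one, head outside the near one, nose within 6 mm and shoulder within 10 mm of the axis, parallel within 0.07 rad; fingers grip it with over 4 N, it is still (under 20 mm/s); spray cap up (y of long_pin_nose in the frame of stand above 0.066 m and y of long_pin_shoulder in the frame of stand below -0.055 m and x of long_pin_nose in the frame of stand between -0.006 and 0.006 m and z of long_pin_nose in the frame of stand between 0.114 and 0.126 m and x of long_pin_shoulder in the frame of stand between -0.01 and 0.01 m and z of long_pin_shoulder in the frame of stand between 0.11 and 0.13 m and angle between the x axis of long_pin and the y axis of stand, either way round below 0.07 rad and contact force between the fingers and long_pin above 4 N and linear speed of long_pin below 0.02 m/s and value of joint can_cap below 0.0015 m); the arm keeps its last pose, push and grip.
It fails at once if the short pin or another loose bystander is moved more than 40 mm (distance of any of short_pin, pliers, small_bell, clapper_bowl, screwdriver, polish_jar, collar from where it was at the start of the episode above 0.04 m).
It also fails if it takes over 64 s, if anything falls off the work surface, if the arm or the gripper's body presses on something with over 40 N, if the wrist force passes 120 N, or if a joint passes its speed limit or range.

## Working session

There is one attempt and no reset: what is moved stays moved. The work goes in short steps, Python scripts to look and compute and a tool call to move; the robot and the scene stay as the last step left them, time stands still between calls to the robot, and variables do not carry over. Pictures are saved under pics/ and viewed, at most 10 in all, crops included, and the job is handed in when it is done.

Besides the shell and the picture viewer there is one more tool, called after ">>>" as name(argument=value, ...), one argument or row to a line, values as JSON. step_arm: Moves the arm, as the interface text tells. Its arguments: {"type":"object","properties":{"motion":{"type":"array","items":{"type":"array","items":{"type":"number"}}}},"required":["motion"]}

```bash
ls; mkdir -p pics; python3 - <<'E'
from workcell import telemetry, capture
import cv2
s=telemetry.get_state();print(s)
for n in("side","top"):
    c=capture(n);cv2.imwrite(f"pics/{n}0.png",c["img"][:,:,::-1]);print(n,c["camera_matrix"],c["k1"],c["rvec"],c["tvec"])
E
```

```text
pics
{'t': 0.0, 'joint_positions': array([-1.37642963e+00,  1.31151340e-01,  1.48928938e+00,  4.49838689e-06,
        1.52301660e+00, -8.54018199e-02]), 'dq': array([ 0.00163633, -0.00113335,  0.00084749, -0.00013881,  0.00010489,
       -0.00039448]), 'joint_efforts': array([ 6.54822215e-04, -5.59832418e+01, -4.91758776e+01,  7.66410213e-02,
        3.50363553e-02, -1.42203762e-04]), 'tool_pos': array([ 165.58907227, -576.09179755,  217.58779106]), 'eef_rot': array([-3.13973517e+00, -1.63528685e-04,  2.79768149e-01]), 'wrist_force': array([-0.08055488,  0.18869588,  0.68810817]), 'ft_torque': array([ 0.02142857, -0.00131583, -0.04210384]), 'grasp_force': 0.0, 'width': 93.00252351281556}
side [[495.8965971    0.         277.68427561]
 [  0.         495.8965971  204.90141631]
 [  0.           0.           1.        ]] 0.016047412333087457 [ 2.27191595 -0.26225881  0.14728161] [-540.97378984  172.71386205 1053.92028416]
top [[421.55602272   0.         278.40615438]
 [  0.         421.55602272 216.47029645]
 [  0.           0.           1.        ]] -0.11106502819251331 [ 2.0529556  -2.17912359  0.22425849] [  42.2600982   554.37676282 1082.98098357]
```

View pics/top0.png

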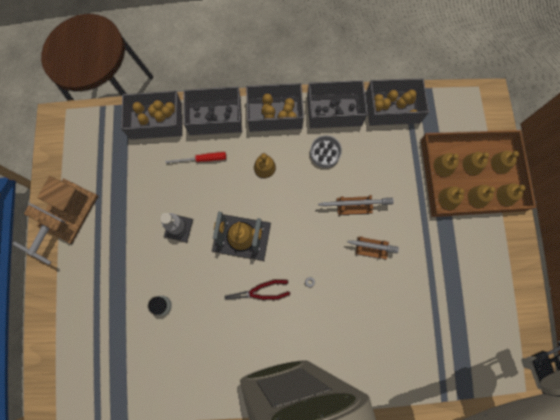

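View pics/side0.png

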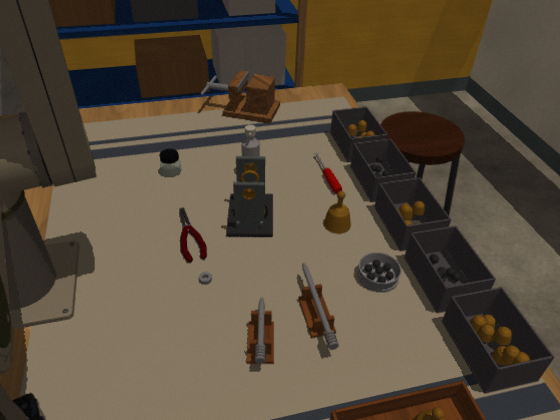

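The top view (x up, y left) shows the long pin with its nose near (320,205) and head near (391,201). The short pin is at (348,244)–(397,250), the stand at (241,236) and the cap at about (167,217). In the side view the long pin runs from (306,266) to (333,342), the stand is at (250,200) and the cap is at (250,131). Next I'll zoom in.

```bash
cat > h.py <<'E'
import numpy as np, cv2
from workcell import telemetry, capture
def rays(c,px):
    K=c["camera_matrix"];R,_=cv2.Rodrigues(np.array(c["rvec"],float));t=np.array(c["tvec"],float).ravel()
    u=cv2.undistortPoints(np.array(px,float).reshape(-1,1,2),K,np.array([c["k1"],0,0,0.])).reshape(-1,2)
    d=np.c_[u,np.ones(len(u))]@R
    return -R.T@t,d
def plane(c,px,z):
    o,d=rays(c,px);return o+d*((z-o[2])/d[:,2])[:,None]
def tri(c1,p1,c2,p2):
    o1,d1=rays(c1,[p1]);o2,d2=rays(c2,[p2]);d1=d1[0];d2=d2[0]
    a=np.linalg.lstsq(np.c_[d1,-d2],o2-o1,rcond=None)[0]
    A=o1+a[0]*d1;B=o2+a[1]*d2
    return (A+B)/2,np.linalg.norm(A-B)
def proj(c,P):
    return cv2.projectPoints(np.array(P,float).reshape(-1,3),np.array(c["rvec"],float),np.array(c["tvec"],float),c["camera_matrix"],np.array([c["k1"],0,0,0.]))[0].reshape(-1,2)
def crop(c,x,y,w,h,s):
    return cv2.resize(c["img"][y:y+h,x:x+w,::-1],None,fx=s,fy=s,interpolation=cv2.INTER_CUBIC)
E
python3 - <<'E'
from h import *
t=capture("top");s=capture("side")
a=crop(t,150,185,133,100,3);b=crop(t,310,185,100,75,4);c=crop(s,215,120,67,125,3) ;d=crop(s,280,255,80,100,3)
out=np.zeros((600,800,3),np.uint8)
out[:300,:399]=a;out[:300,400:800]=b;c=c[:,:201]
cc=cv2.resize(s["img"][120:245,215:275,::-1],None,fx=2.4,fy=2.4,interpolation=cv2.INTER_CUBIC);out[300:600,:144]=cc[:300]
dd=crop(s,280,255,80,100,3);out[300:600,400:640]=dd
cv2.imwrite("pics/z1.png",out)
E
```

```text
(no output)
```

View pics/z1.png

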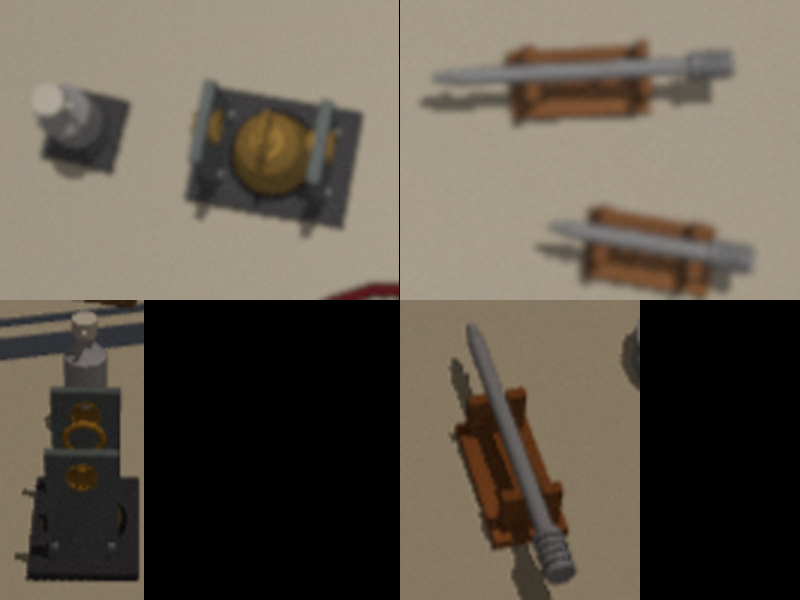

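```bash
cat > m.py <<'E'
from h import *
from scipy.optimize import least_squares
t=capture("top");s=capture("side")
T=lambda x,y:(150+x/3-.33,185+y/3-.33)
T4=lambda x,y:(310+(x-400)/4-.4,185+y/4-.4)
S=lambda x,y:(215+x/2.4-.3,120+(y-300)/2.4-.3)
S3=lambda x,y:(280+(x-400)/3-.33,255+(y-300)/3-.33)
nose,e1=tri(t,T4(434,77),s,S3(470,326)); head,e2=tri(t,T4(733,63),s,S3(560,572))
print("nose",nose,e1,"headend",head,e2,np.linalg.norm(nose-head))
print("planes",plane(t,[T4(434,77),T4(733,63)],40),plane(s,[S3(470,326),S3(560,572)],40))
print("cap",tri(t,T(47,103),s,S(84,319)),plane(t,[T(47,103)],145),plane(s,[S(84,319)],145))
obs=[(t,T(362,112),(55,-75,12)),(t,T(343,227),(-55,-75,12)),(t,T(188,203),(-55,75,12)),
 (t,T(325,102),(35,-50,143.5)),(t,T(316,182),(-35,-50,143.5)),(t,T(210,83),(35,50,143.5)),(t,T(200,158),(-35,50,143.5)),
 (s,S(46,452),(-35,-55,143.5)),(s,S(119,452),(35,-55,143.5)),(s,S(82,477),(0,-60,120)),(s,S(28,578),(-55,-75,0)),(s,S(138,578),(55,-75,0)),(s,S(52,390),(-35,45,143.5)),(s,S(120,389),(35,45,143.5))]
def W(p,P):
    c,q=np.cos(p[2]),np.sin(p[2]);return np.array([p[0]+c*P[0]-q*P[1],p[1]+q*P[0]+c*P[1],P[2]])
def f(p): return np.concatenate([proj(c,W(p,P))[0]-px for c,px,P in obs])
p0=np.array([480,0.,-.1]);p0[:2]=plane(t,[T(275,155)],12)[0][:2]
for sel in (slice(0,7),slice(7,None),slice(None)):
    o2=obs[sel];r=least_squares(lambda p:np.concatenate([proj(c,W(p,P))[0]-px for c,px,P in o2]),p0,loss="soft_l1")
    print(r.x,np.round(r.fun,1))
E
python3 m.py
```

```text
nose [ 587.66910564 -102.62920793   40.46489975] 1.272311610849587 headend [ 584.96693413 -311.63606939   43.12665157] 1.101708927407271 209.0412753233881
planes [[ 588.42864558 -102.74225893   40.        ]
 [ 586.25115104 -312.64647248   40.        ]] [[ 587.14807702 -102.30925643   40.        ]
 [ 585.33477724 -309.77691278   40.        ]]
cap (array([550.05332618, 294.53968212, 141.58224353]), np.float64(2.449528804999381)) [[548.06116662 293.65166229 145.        ]] [[550.31187034 289.46202755 145.        ]]
[ 5.13310565e+02  1.14890561e+02 -2.10731718e-01] [ 0.7 -0.3  0.9  0.1 -0.8 -0.1  1.1 -0.7 -0.5  0.2  0.  -0.3 -1.7  2.1]
[ 5.16424939e+02  1.19294136e+02 -2.31618302e-01] [-0.8 -0.   0.3  0.3  0.1 -0.7  0.2 -0.1  0.5  0.3 -0.7 -0.3  0.4  0.5]
[ 5.14849329e+02  1.16735971e+02 -2.20445350e-01] [ 0.2 -0.5 -0.  -0.2 -1.6 -0.9  0.4 -1.1 -1.4 -0.2 -0.6 -1.  -2.5  1.3
 -1.   0.9  0.1  1.  -0.1  0.1  0.   0.9  0.4  0.9 -1.4  0.5 -0.3  1.1]
```

```bash
cat > go.py <<'E'
# usage: go.py x y z yaw [pitch_about_tool_y] : row from commanded pose to target (tool down), stores rounded result
import sys,json,os,numpy as np
from scipy.spatial.transform import Rotation as R
from workcell import telemetry
f="cmd.json"
c=json.load(open(f)) if os.path.exists(f) else dict(p=[165.718,-576.665,218.635],q=R.from_euler("xyz",[np.pi,0,.28]).as_quat().tolist())
s=telemetry.get_state();R0=R.from_quat(c["q"])
print("t",s["t"],"meas",np.round(s["tool_pos"],1),np.round(s["eef_rot"],3),"cmd",np.round(c["p"],1),np.round(R0.as_euler("xyz"),3),"F",np.round(s["wrist_force"],1),"T",np.round(s["ft_torque"],2),s["width"],s["grasp_force"])
if len(sys.argv)>4:
    a=[float(v) for v in sys.argv[1:]]
    R1=R.from_euler("xyz",[np.pi,0,a[3]])
    if len(a)>4: R1=R1*R.from_rotvec([0,np.radians(a[4]),0])
    d=np.round(R0.inv().apply(np.array(a[:3])-c["p"])/10,2)
    w=np.round(np.degrees((R0.inv()*R1).as_rotvec()),1)
    print("ROW",d.tolist(),w.tolist())
    c=dict(p=(np.array(c["p"])+R0.apply(d*10)).tolist(),q=(R0*R.from_rotvec(np.radians(w))).as_quat().tolist())
    json.dump(c,open(f,"w"))
E
python3 go.py 480 -250 250 1.35
```

```text
t 0.3 meas [ 165.7 -576.5  218.3] [-3.141 -0.     0.28 ] cmd [ 165.7 -576.7  218.6] [3.142 0.    0.28 ] F [0.8 0.3 0.5] T [-0.    0.02 -0.03] 92.85062809987787 0.0
ROW [39.23, -22.71, -3.14] [0.0, 0.0, -61.3]
```

>>> step_arm(
  motion=[
    [39.23,-22.71,-3.14,0,0,-61.3,0],
    [39.23,-22.71,-3.14,0,0,-61.3,0],
    [39.23,-22.71,-3.14,0,0,-61.3,0],
    [39.23,-22.71,-3.14,0,0,-61.3,0],
    [39.23,-22.71,-3.14,0,0,-61.3,0],
    [39.23,-22.71,-3.14,0,0,-61.3,0],
    [39.23,-22.71,-3.14,0,0,-61.3,0],
    [39.23,-22.71,-3.14,0,0,-61.3,0],
  ],
)

```text
t: 1.3
tool_pos: [482.1, -247.3, 250.4]
eef_rot: [3.141, -0.0, 1.354]
wrist_force: [-0.0, -0.2, -0.1]
width: 17.8
grasp_force: 0.0
```

```bash
python3 go.py 549.5 291.5 200 1.35
```

```text
t 1.3 meas [ 482.1 -247.3  250.4] [ 3.141 -0.     1.354] cmd [ 480. -250.  250.] [3.142 0.    1.35 ] F [-0.  -0.2 -0.1] T [-0.04 -0.02  0.04] 17.75233069389269 0.0
ROW [54.36, -5.08, 5.0] [-0.0, 0.0, -0.0]
```

>>> step_arm(
  motion=[
    [54.36,-5.08,0,0,0,0,0],
    [54.36,-5.08,0,0,0,0,0],
    [54.36,-5.08,0,0,0,0,0],
    [54.36,-5.08,0,0,0,0,0],
    [54.36,-5.08,0,0,0,0,0],
    [54.36,-5.08,0,0,0,0,0],
    [54.36,-5.08,0,0,0,0,0],
    [54.36,-5.08,0,0,0,0,0],
  ],
)

```text
t: 2.3
tool_pos: [544.2, 246.9, 250.1]
eef_rot: [3.141, 0.0, 1.349]
wrist_force: [1.2, -0.5, 0.3]
width: 0.3
grasp_force: 0.0
```

>>> step_arm(
  motion=[
    [0,0,5.0,0,0,0,0],
    [0,0,5.0,0,0,0,0],
    [0,0,8.0,0,0,0,0],
    [0,0,8.0,0,0,0,0],
    [0,0,8.0,0,0,0,0],
  ],
)

```text
t: 2.92
tool_pos: [544.8, 245.2, 172.2]
eef_rot: [3.14, -0.001, 1.348]
wrist_force: [-0.4, -0.2, -0.4]
width: 0.4
grasp_force: 0.0
```

```bash
python3 - <<'E'
from h import *
t=capture("top");s=capture("side")
a=crop(t,140,180,100,75,4);b=crop(s,210,80,100,75,4)
cv2.imwrite("pics/c1.png",np.hstack([a,b]))
S=telemetry.get_state();print(S["tool_pos"],S["wrist_force"],S["width"])
print(proj(t,S["tool_pos"]),proj(s,S["tool_pos"]))
E
```

```text
[545.00527157 245.67891841 172.35808414] [ 0.15860802 -0.00604075 -0.30046371] 0.1588462773887207
[[181.84288549 216.87734535]] [[250.86247854 127.63594913]]
```

View pics/c1.png

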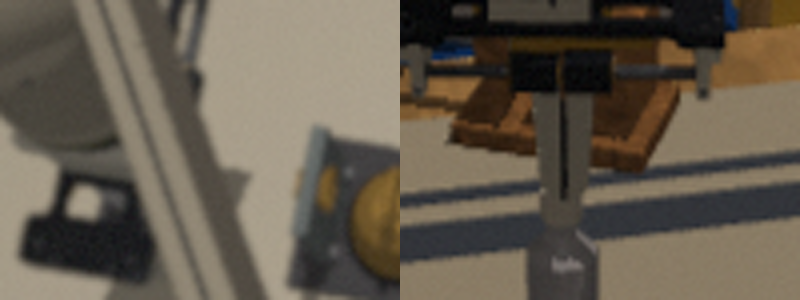

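The fingertips are 47 mm short of the cap, as the arm state also says, and they hang cleanly above it (cap around (249,133) in the side view). I'll move over the cap and press.

```bash
python3 - <<'E'
import json
c=json.load(open("cmd.json"));c["p"]=[545.0,245.5,172.3];json.dump(c,open("cmd.json","w"))
E
python3 go.py 549.5 291.5 160 1.35
```

```text
t 3.025 meas [545.  245.7 172.4] [ 3.139e+00 -2.000e-03  1.349e+00] cmd [545.  245.5 172.3] [3.142 0.    1.35 ] F [ 0.2 -0.  -0.3] T [-0.04 -0.04 -0.  ] 0.1588462773887207 0.0
ROW [4.59, -0.57, 1.23] [-0.0, 0.0, -0.0]
```

>>> step_arm(
  motion=[
    [4.59,-0.57,1.0,0,0,0,0],
    [4.59,-0.57,1.23,0,0,0,0],
    [4.59,-0.57,1.23,0,0,0,0],
    [4.59,-0.57,2.5,0,0,0,0],
    [4.59,-0.57,3.0,0,0,0,0],
    [4.59,-0.57,3.45,0,0,0,0],
    [4.59,-0.57,3.45,0,0,0,0],
    [4.59,-0.57,3.45,0,0,0,0],
  ],
)

```text
t: 4.03
tool_pos: [548.8, 291.2, 137.2]
eef_rot: [3.141, 0.0, 1.349]
wrist_force: [-3.5, -3.0, 12.5]
width: 0.6
grasp_force: 5.9
```

>>> step_arm(
  motion=[
    [0,0,0,0,0,0,0],
    [0,0,-2,0,0,0,0],
    [0,0,-10.28,0,0,0,9.3],
    [0,0,-10.28,0,0,0,9.3],
    [0,0,-10.28,0,0,0,9.3],
  ],
)

```text
t: 4.65
tool_pos: [549.5, 292.3, 241.0]
eef_rot: [3.138, -0.003, 1.35]
wrist_force: [-0.1, -0.4, -0.0]
width: 26.0
grasp_force: 0.0
```

```bash
python3 - <<'E'
import json
c=json.load(open("cmd.json"));c["p"][2]=172.3-34.5+102.8;json.dump(c,open("cmd.json","w"))
E
python3 go.py 560 -200 240 1.56
```

```text
t 4.65 meas [549.5 292.3 241. ] [ 3.138e+00 -3.000e-03  1.350e+00] cmd [549.5 291.5 240.6] [3.142 0.    1.35 ] F [-0.1 -0.4 -0. ] T [-0.06 -0.07 -0.03] 25.995545933611396 0.0
ROW [-47.73, 11.8, 0.06] [-0.0, 0.0, -12.0]
```

>>> step_arm(
  motion=[
    [-47.73,11.8,0,0,0,-12,6],
    [-47.73,11.8,0,0,0,-12,6],
    [-47.73,11.8,0,0,0,-12,6],
    [-47.73,11.8,0,0,0,-12,6],
    [-47.73,11.8,0,0,0,-12,6],
    [-47.73,11.8,0,0,0,-12,6],
    [-47.73,11.8,0,0,0,-12,6],
    [-47.73,11.8,0,0,0,-12,6],
  ],
)

```text
t: 5.65
tool_pos: [557.3, -201.4, 235.5]
eef_rot: [-3.138, -0.002, 1.559]
wrist_force: [0.5, 0.4, 0.7]
width: 60.3
grasp_force: 0.0
```

```bash
python3 - <<'E'
from h import *
import json
from scipy.spatial.transform import Rotation as R
S=telemetry.get_state();json.dump(dict(p=[float(v) for v in S["tool_pos"]],q=R.from_euler("xyz",[np.pi,0,float(S["eef_rot"][2])]).as_quat().tolist()),open("cmd.json","w"))
t=capture("top");s=capture("side")
a=crop(t,140,185,133,100,3);b=crop(s,215,110,67,125,2.4)
out=np.zeros((300,800,3),np.uint8);out[:,:399]=a;out[:300,420:420+b.shape[1]]=b[:300]
cv2.imwrite("pics/c2.png",out)
E
python3 go.py 586 -297.5 120 1.561
```

```text
t 5.75 meas [ 556.7 -204.6  235.1] [-3.137 -0.     1.554] cmd [ 557.3 -201.4  235.5] [3.142 0.    1.559] F [0.3 1.1 0.3] T [-0.04 -0.08 -0.  ] 60.03911544730184 0.0
ROW [-9.57, 2.99, 11.55] [0.0, 0.0, -0.1]
```

View pics/c2.png

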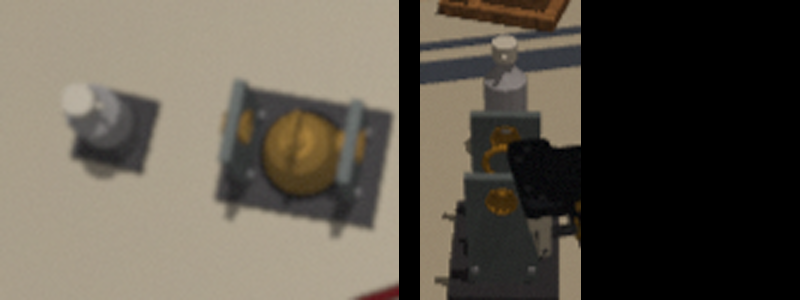

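The cap is back up: its top is at about (166,219) top-view, the same as before. The arm was still settling, so I'll rebase on the commanded pose.

```bash
python3 - <<'E'
import json,numpy as np
from scipy.spatial.transform import Rotation as R
json.dump(dict(p=[560,-200,240.6],q=R.from_euler("xyz",[np.pi,0,1.35+np.radians(12)]).as_quat().tolist()),open("cmd.json","w"))
E
python3 go.py 586 -297.5 110 1.561
```

```text
t 5.75 meas [ 556.7 -204.6  235.1] [-3.137 -0.     1.554] cmd [ 560.  -200.   240.6] [3.142 0.    1.559] F [0.3 1.1 0.3] T [-0.04 -0.08 -0.  ] 60.03911544730184 0.0
ROW [-9.72, 2.71, 13.06] [0.0, 0.0, -0.1]
```

>>> step_arm(
  motion=[
    [-9.72,2.71,4,0,0,-0.1,6],
    [-9.72,2.71,9,0,0,-0.1,6],
    [-9.72,2.71,13.06,0,0,-0.1,6],
    [-9.72,2.71,13.06,0,0,-0.1,6],
    [-9.72,2.71,13.06,0,0,-0.1,6],
    [-9.72,2.71,13.06,0,0,-0.1,6],
    [-9.72,2.71,13.06,0,0,-0.1,6],
  ],
)

```text
t: 6.62
tool_pos: [586.2, -297.4, 110.7]
eef_rot: [3.138, 0.002, 1.562]
wrist_force: [0.0, 0.0, 0.1]
width: 60.3
grasp_force: 0.0
```

```bash
python3 go.py 586 -297.5 21 1.561
```

```text
t 6.625 meas [ 586.2 -297.4  110.7] [3.138e+00 2.000e-03 1.562e+00] cmd [ 586.  -297.5  110. ] [-3.142  0.     1.561] F [0.  0.  0.1] T [-0.01 -0.08  0.  ] 60.28755149629913 0.0
ROW [0.0, 0.0, 8.9] [-0.0, 0.0, 0.0]
```

Rebase confirmed. I'll descend and grip.

>>> step_arm(
  motion=[
    [0,0,3,0,0,0,6],
    [0,0,6,0,0,0,6],
    [0,0,8.9,0,0,0,6],
    [0,0,8.9,0,0,0,6],
    [0,0,8.9,0,0,0,4],
    [0,0,8.9,0,0,0,0],
    [0,0,8.9,0,0,0,0],
    [0,0,8.9,0,0,0,0],
  ],
)

```text
t: 7.62
tool_pos: [585.1, -297.4, 19.4]
eef_rot: [3.141, 0.0, 1.561]
wrist_force: [-0.8, 0.6, -0.9]
width: 24.6
grasp_force: 0.0
```

>>> step_arm(
  motion=[
    [0,0,0,0,0,0,0],
    [0,0,0,0,0,0,0],
    [0,0,0,0,0,0,0],
  ],
)

```text
t: 8.0
tool_pos: [584.9, -297.3, 18.9]
eef_rot: [3.141, 0.0, 1.561]
wrist_force: [0.5, -0.5, 1.4]
width: 19.2
grasp_force: 30.0
```

>>> step_arm(
  motion=[
    [0,0,-0.5,0,0,0,0],
    [0,0,-1.5,0,0,0,0],
    [0,0,-3,0,0,0,0],
    [0,0,-5,0,0,0,0],
    [0,0,-7,0,0,0,0],
    [0,0,-8.5,0,0,0,0],
    [0,0,-9,0,0,0,0],
    [0,0,-9,0,0,0,0],
  ],
)

```text
t: 9.0
tool_pos: [584.8, -297.2, 109.0]
eef_rot: [3.141, 0.0, 1.561]
wrist_force: [0.1, -0.0, -0.8]
width: 19.3
grasp_force: 30.0
```

```bash
python3 - <<'E'
import json
c=json.load(open("cmd.json"));c["p"][2]+=90;json.dump(c,open("cmd.json","w"))
E
python3 go.py; python3 - <<'E'
from h import *
t=capture("top");s=capture("side")
a=crop(t,300,175,133,100,3);b=crop(s,270,200,100,150,3)
out=np.zeros((450,720,3),np.uint8);out[:300,:399]=a;out[:450,400:700]=b
cv2.imwrite("pics/g1.png",out)
E
```

```text
t 9.0 meas [ 584.8 -297.2  109. ] [3.141 0.    1.561] cmd [ 586.  -297.5  111. ] [-3.142  0.     1.561] F [ 0.1 -0.  -0.8] T [-0.11 -0.11 -0.01] 19.263340282151926 29.99124437570572
```

View pics/g1.png

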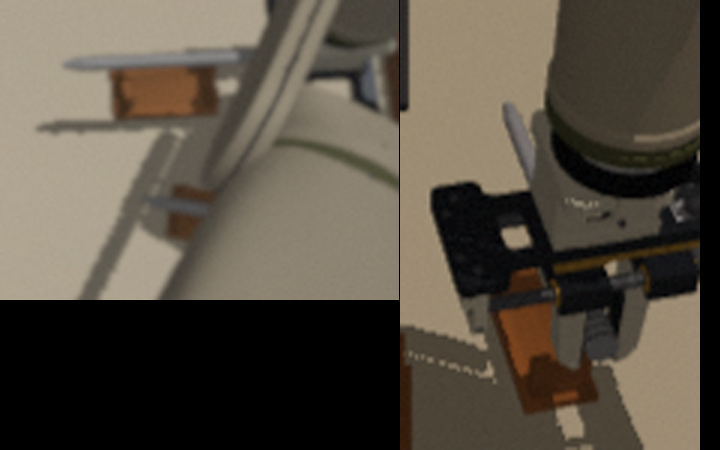

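The pin is lifted, with its nose at top (322,196) and side (306,235). I'll triangulate it.

```bash
python3 - <<'E'
from h import *
t=capture("top");s=capture("side")
print(tri(t,(322,196),s,(305.7,234.7)))
S=telemetry.get_state();print(S["tool_pos"])
E
```

```text
(array([ 587.6956745 , -104.52741384,  127.81604325]), np.float64(0.6658971678504525))
[ 584.16253708 -296.82175763  107.54503265]
```

```bash
python3 go.py 453 -159.4 103.2 1.351
```

```text
t 9.2 meas [ 584.2 -296.8  107.5] [-3.140e+00 -1.000e-03  1.561e+00] cmd [ 586.  -297.5  111. ] [-3.142  0.     1.561] F [ 0.2 -0.1 -1.2] T [-0.14 -0.07  0.05] 18.897511366855355 29.991271197795868
ROW [13.68, -13.43, 0.78] [0.0, -0.0, 12.0]
```

>>> step_arm(
  motion=[
    [1.5,-1.5,0,0,0,1.5,0],
    [4,-4,0,0,0,4,0],
    [7,-7,0.4,0,0,7,0],
    [10,-10,0.78,0,0,10,0],
    [12.5,-12.4,0.78,0,0,12,0],
    [13.68,-13.43,0.78,0,0,12,0],
    [13.68,-13.43,0.78,0,0,12,0],
    [13.68,-13.43,0.78,0,0,12,0],
  ],
)

```text
t: 10.2
tool_pos: [452.2, -159.5, 101.0]
eef_rot: [3.141, 0.0, 1.351]
wrist_force: [-0.4, -0.4, -0.9]
width: 19.2
grasp_force: 30.0
```

```bash
python3 go.py; python3 - <<'E'
from h import *
t=capture("top");s=capture("side")
a=crop(t,210,185,133,100,3);b=crop(s,200,130,100,150,3)
out=np.zeros((450,720,3),np.uint8);out[:300,:399]=a;out[:450,400:700]=b
cv2.imwrite("pics/g2.png",out)
E
```

```text
t 10.2 meas [ 452.2 -159.5  101. ] [3.141 0.    1.351] cmd [ 453.  -159.4  103.2] [3.142 0.    1.352] F [-0.4 -0.4 -0.9] T [-0.09 -0.1   0.02] 19.243564360891252 29.989806711673737
```

View pics/g2.png

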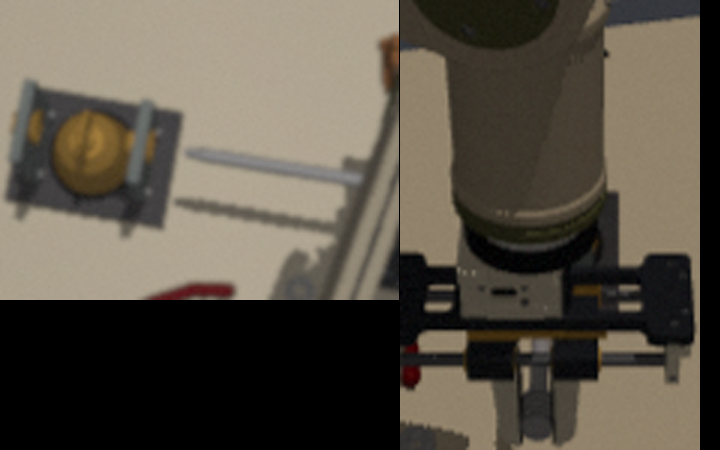

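The top view shows the pin level in front of the near mouth: nose at about (272.0,235.3), shank running back to (329.7,244.3). The side view is blocked by the arm. I'll check alignment in the top view.

```bash
cat > al.py <<'E'
from h import *
import sys
S=telemetry.get_state();t=capture("top")
st=np.array([514.85,116.7]);yw=-.2204;Y=np.array([-np.sin(yw),np.cos(yw)]);X=np.array([Y[1],-Y[0]])
pts=[(0,-60),(0,-90),(0,-160)]
print("proj mouth,-90,-160:",np.round(proj(t,[[*(st+x*X+y*Y),120] for x,y in pts]),1).tolist())
# shank centreline: grey, neutral pixels brighter than base, per column
img=cv2.resize(t["img"],None,fx=1,fy=1).astype(int);x0,x1=int(sys.argv[1]),int(sys.argv[2])
P=[]
for u in range(x0,x1,3):
    c=float(sys.argv[3])+(u-x0)*float(sys.argv[4]);v0=int(c)-6;col=img[v0:v0+13,u]
    w=np.clip(30-abs(col[:,0]-col[:,2]-0)*1.0,0,None) # neutral grey vs beige
    P.append((u,(w*np.arange(v0,v0+13)).sum()/max(w.sum(),1e-6)))
Q=plane(t,P,121)
for q in Q:
    r=q[:2]-st;print("stand x %.1f y %.1f"%(r@X,r@Y))
r=plane(t,[(272.0,235.3)],120)[0][:2]-st;print("nose",r@X,r@Y)
E
python3 al.py 278 328 236.3 0.156; python3 - <<'E'
from h import *
t=capture("top");print(t["img"][228:248,300].tolist())
E
```

```text
proj mouth,-90,-160: [[260.4, 233.5], [272.1, 235.3], [299.4, 239.7]]
stand x 0.1 y -105.2
stand x 0.1 y -112.8
stand x -0.0 y -120.5
stand x 0.0 y -128.2
stand x -0.3 y -135.9
stand x -0.0 y -143.5
stand x -0.0 y -151.2
stand x -0.3 y -158.9
stand x 0.2 y -166.4
stand x 0.0 y -174.1
stand x -0.1 y -181.8
stand x 0.1 y -189.4
stand x -0.3 y -197.1
stand x -0.3 y -204.8
stand x -0.3 y -212.4
stand x 1.0 y -219.9
stand x 1.2 y -227.5
nose 0.0663585899651608 -89.79780699916832
[[178, 168, 147], [176, 166, 146], [178, 167, 147], [176, 167, 146], [177, 167, 147], [176, 165, 146], [176, 166, 146], [176, 165, 146], [174, 162, 144], [161, 152, 137], [143, 138, 131], [135, 133, 132], [133, 132, 132], [122, 120, 118], [131, 126, 116], [161, 153, 135], [176, 166, 146], [176, 166, 146], [178, 167, 147], [175, 165, 146]]
```

Alignment is within about 0.3 mm of the axis. I'll advance to the middle and watch the force.

>>> step_arm(
  motion=[
    [1.5,0,0,0,0,0,0],
    [3,0,0,0,0,0,0],
    [4,0,0,0,0,0,0],
    [5,0,0,0,0,0,0],
    [5,0,0,0,0,0,0],
  ],
)

```text
t: 11.02
tool_pos: [462.9, -109.4, 101.0]
eef_rot: [3.142, -0.0, 1.353]
wrist_force: [0.1, -0.4, -1.2]
width: 18.8
grasp_force: 30.0
```

>>> step_arm(
  motion=[
    [1,0,0,0,0,0,0],
    [2,0,0,0,0,0,0],
    [3,0,0,0,0,0,0],
    [4,0,0,0,0,0,0],
    [4,0,0,0,0,0,0],
    [4,0,0,0,0,0,0],
  ],
)

```text
t: 11.78
tool_pos: [471.4, -71.2, 100.9]
eef_rot: [-3.142, 0.0, 1.352]
wrist_force: [0.0, -0.2, -1.2]
width: 19.2
grasp_force: 30.0
```

```bash
python3 - <<'E'
from h import *
t=capture("top");s=capture("side")
a=crop(t,200,190,100,75,5);b=crop(s,215,110,75,80,4)
out=np.zeros((380,800,3),np.uint8);out[:375,:500]=a;out[:320,500:800]=b
cv2.imwrite("pics/g3.png",out)
S=telemetry.get_state();print(S["tool_pos"],S["wrist_force"],S["ft_torque"])
st=np.array([514.85,116.7]);yw=-.2204;Y=np.array([-np.sin(yw),np.cos(yw)]);X=np.array([Y[1],-Y[0]])
r=S["tool_pos"][:2]-st;print(r@X,r@Y)
print(proj(t,[[*(st+y*Y),120] for y in (-60,0,60)]))
E
```

```text
[471.37961604 -71.43426303 100.93976966] [-0.49091626  0.07459241 -1.51903309] [-0.15466496 -0.09523692  0.04532563]
-1.2889329058124162 -193.08680394552118
[[260.37825859 233.45925274]
 [237.07907841 229.70583201]
 [213.94444116 225.96504446]]
```

View pics/g3.png

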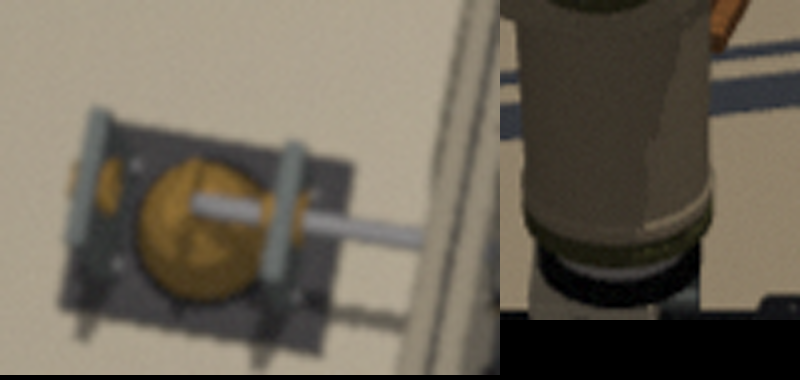

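The nose is at about (238,230), which is stand y ≈ 0. It is through the near bushing without contact and on line for the far one. I'll continue to about +75.

>>> step_arm(
  motion=[
    [1,0,0,0,0,0,0],
    [2.2,0,0,0,0,0,0],
    [3.4,0,0,0,0,0,0],
    [4.6,0,0,0,0,0,0],
    [4.6,0,0,0,0,0,0],
  ],
)

```text
t: 12.5
tool_pos: [481.6, -25.2, 100.9]
eef_rot: [-3.141, -0.0, 1.353]
wrist_force: [0.7, -0.4, -1.7]
width: 19.2
grasp_force: 30.0
```

>>> step_arm(
  motion=[
    [1,0,0,0,0,0,0],
    [2,0,0,0,0,0,0],
    [2.9,0,0,0,0,0,0],
    [2.9,0,0,0,0,0,0],
    [2.9,0,0,0,0,0,0],
    [2.9,0,0,0,0,0,0],
  ],
)

```text
t: 13.25
tool_pos: [487.7, 1.7, 100.9]
eef_rot: [-3.142, 0.0, 1.351]
wrist_force: [0.3, 0.6, -1.7]
width: 19.5
grasp_force: 30.0
```

```bash
python3 - <<'E'
from h import *
t=capture("top");s=capture("side")
a=crop(t,160,190,133,75,5);b=crop(s,225,110,60,40,3)
out=np.zeros((500,665,3),np.uint8);out[:375]=a;out[380:500,:180]=b
cv2.imwrite("pics/g4.png",out)
S=telemetry.get_state();print(S["tool_pos"],S["wrist_force"],S["ft_torque"],S["dq"],S["grasp_force"])
st=np.array([514.85,116.7]);yw=-.2204;Y=np.array([-np.sin(yw),np.cos(yw)]);X=np.array([Y[1],-Y[0]])
r=S["tool_pos"][:2]-st;print(r@X,r@Y)
print(proj(t,[[*(st+y*Y),120] for y in (60,66,75)]))
E
```

```text
[487.67392046   1.75678167 100.92687233] [-0.23579118 -0.84220298 -1.67663578] [-0.10325708 -0.07094184  0.01645697] [ 9.43289584e-05  1.56627633e-03  8.45450456e-04  6.15807094e-04
 -1.42866570e-04  1.37008613e-04] 29.98966634273529
-1.389810009140568 -118.10398455418535
[[213.94444116 225.96504446]
 [211.64183896 225.59195681]
 [208.19200161 225.03272259]]
```

View pics/g4.png

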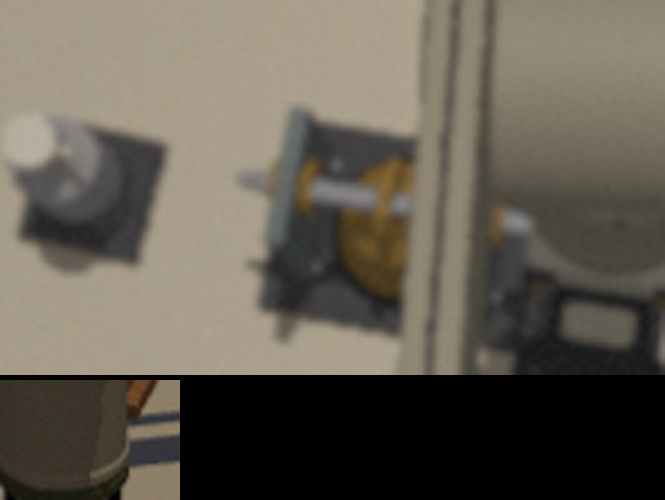

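The nose is out of the far bushing at (207.5,225.6), stand y ≈ 76 mm. The cap is up, the grip is 30 N and there is hardly any side load, so I'm handing in.

```bash
python3 -c "
from workcell import ticket
print(ticket.hand_in())"
```

```text
the job is handed in; nothing more can be done
None
```

I pressed the spray cap to its stop and it sprang back up. The long pin is now through both bushings with its nose about 16 mm out of the far one, held still at 30 N. I handed the job in at about 13 s; the hand-in returned no verdict.

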